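# Load the full purifier canisters and lock the bay lid

### The arm

A 7-joint arm with a two-finger parallel gripper is mounted at the origin on the work surface. World frame = base frame: x ahead of the robot, y to its left, z up, the work surface at z = 0. Lengths are in m, angles in rad, forces in N, time in s.
With the tool pointing down it reaches from about 0.35 to 0.9 m from the base axis. Payload 19.9 kg.
Tool frame: the origin (TCP) lies between the finger pads; the fingertips stand 19 mm ahead of it and the grasp point (between the pads) is the TCP; z points along the fingers, y is the line along which they close (so a half turn about z gives the same grasp; the last joint's range is limited). The gripper opens to 94 mm and grips with 3 to 60 N. Pads are 16 mm wide; open, the fingers measure 119 mm over their backs; the gripper's body (75 mm by 177 mm) begins 78 mm behind the grasp point.
Start: joints at [-1.171, 0.417, -0.01, 1.614, 0.005, 1.111, -0.053], TCP at [0.267, 0.565, 0.224] pointing down, gripper open.
Joint ranges: [-2.81, 2.81], [-0.39, 2.02], [-1.27, 1.25], [0.06, 2.57], [-1.19, 4.33], [0.19, 2], [-2.82, 2.82]. Speed limits (rad/s): [1.89, 1.89, 2.39, 2.39, 3.01, 3.01, 3.01].

### API

Orientations are given as a 3x3 rotation matrix whose columns are the frame's x, y, z axes.
In Python, from rig import robot gives the robot as it stands. Calls block until the motion is done:
- robot.move_ptp(position, orientation): joint-space move of the TCP to a pose.
- robot.move_linear(position, velocity=0.15, frame=None, threshold=None): straight line of the TCP; frame=None keeps the orientation; velocity is the mean speed in m/s. With threshold (N) it stops when the force on the tool has changed by that much, and returns True; else False.
- robot.goto_joints(angles): joint-space move.
- robot.gripper_to(opening): finger opening in m; the grip force is fixed at half the most; returns when the fingers have stopped.
- robot.pause(seconds).
- robot.ik(position, orientation): joint angles nearest the present ones, or None.
- robot.get_state(): the state.
- robot.grab_frame(name): name is "scene" or "side" or "wrist"; returns the picture (384x512x3 uint8, red, green, blue); there is no depth.
- robot.camera_info(name): a dict with "fx", "fy", "cx", "cy" (pixels), "dist" ([k1, k2, p1, p2, k3] as OpenCV has them; the pictures are not rectified), "rvec" (rotation vector, rad) and "tvec" (3), from world to camera coordinates, as OpenCV has them. Camera axes: x right, y down, z forward; pixel columns grow to the right and rows downward; lengths in m; the calibration is good to about 2 mm. A picture is of the moment at which its call begins: read the wrist's pose just before it. camera_info takes no time and is no camera call; for the wrist camera it gives the pose at the moment of the call.
A pose or a line that the arm cannot do raises robot.PlanningError and nothing moves.
- robot.sign_off(): hands the job in; it is judged then, once.
The state is a dict: "time": time; "qpos": joint angles; "joint_vel": joint speeds; "effort": joint torques, N m; "ee_pos": TCP position; "tool_rot": TCP orientation; "force": force on the tool from outside, world axes, zero at the start; "moment": the same for the moment, N m; "opening": finger opening in m; "grasp_force": force on a finger pad.
Only numpy, scipy, OpenCV 4.12 (cv2) and the standard library are available. Lean on these libraries where they do the work, as an engineer would, in place of code of your own. Each camera call takes 0.05 s, during which the arm holds its last target. There are 200 camera calls.

### The job

The sealed canisters on the bench look alike, but some are full and heavy and the others are spent and light: lift each to feel which it is, stand every full one upright on the floor of a compartment of the purifier bay and every spent one upright in the low return tray. Once the full ones are in, shut the bay's clear lid, then press each of its two wing-headed quarter-turn fasteners down and turn it clockwise a quarter turn until it catches and stays. Leave the bottle, the beaker and the keypad where they are.

Things in the scene. Friction and masses are not known exactly. Their poses are not given: they have to be found in the camera images.
- bay: Purifier bay: fixed pale-grey housing, 190 mm deep (its x) by 246 mm wide (its y) by 80 mm high without the lid. Origin: centre of its underside on the bench, z up, x from its front towards its hinge. The front part (x -95 to -40 mm) is a solid deck; behind it lies an open-topped well (see bay_well).
- bay_well (a point): Centre of the bay's well floor, at x +21.5 mm, y 0 of the bay, 10 mm above the bench. The well is 123 mm in the bay's x, 226 mm in y, its walls reach 80 mm above the bench. Two dividers 5 mm thick, tops 35 mm above the bench, at y -38.5 and +38.5 mm, make three compartments centred at y -77, 0 and +77 mm.
- bay_hinge (a point): Middle of the lid's hinge line, at x +95 mm, y 0, z 84 mm of the bay; the hinge line runs along the bay's y.
- lid (a joint): Lid angle: 0 shut (level), grows as it opens, 1.57 upright; starts open at 1.6 to 1.75. A flat panel with a clear window, 8 mm thick, 246 mm wide, reaching 200 mm from the hinge line; shut, its top face is 88 mm above the bench. The hinge is stiff (0.5 N m): the lid stays where it is left and must be pushed fully down; 3 to 8 N near the free edge moves it.
- lid_edge (a point): Middle of the lid's free edge, on its outer face (on top when shut), 200 mm from the hinge line; turns with the lid.
- head_left (a point): Centre of the left fastener's wing, a black bar 44 mm long (point x), 12 thick (y), 26 tall (z, away from the lid), on a steel disc 44 mm wide, 6 thick, whose upper face is 13 mm below this point. Carried by the lid 163 mm from its hinge line at y +85 mm of the bay; unpressed, this point is 30 mm above the lid's outer face. Moves and turns with the head.
- turn_left (a joint): Turn of the left fastener: 0 unlocked (wing along the bay's x), grows clockwise seen from above, stop at 1.63. A keyway holds it near 0 until the head is pressed 8 mm; held down, it turns; let go near 1.57 it springs up 3 mm and catches. Left part-way it stays pressed and can be turned on with a new grasp. Turned with the lid open, it keeps the lid from shutting.
- press_left (a joint): How far the left fastener head is pressed in, m: 0 up, 0.0105 the bottom, about 0.005 when caught. Spring: 3 N at 0, 10 N at 8 mm, 12 N at the bottom.
- head_right (a point): Centre of the right fastener's wing, a black bar 44 mm long (point x), 12 thick (y), 26 tall (z, away from the lid), on a steel disc 44 mm wide, 6 thick, whose upper face is 13 mm below this point. Carried by the lid 163 mm from its hinge line at y -85 mm of the bay; unpressed, this point is 30 mm above the lid's outer face. Moves and turns with the head.
- turn_right (a joint): Turn of the right fastener: 0 unlocked (wing along the bay's x), grows clockwise seen from above, stop at 1.63. A keyway holds it near 0 until the head is pressed 8 mm; held down, it turns; let go near 1.57 it springs up 3 mm and catches. Left part-way it stays pressed and can be turned on with a new grasp. Turned with the lid open, it keeps the lid from shutting.
- press_right (a joint): How far the right fastener head is pressed in, m: 0 up, 0.0105 the bottom, about 0.005 when caught. Spring: 3 N at 0, 10 N at 8 mm, 12 N at the bottom.
- tray: Return tray: fixed white open tray, 200 mm (its x) by 120 mm (its y) by 30 mm high; walls, floor and divider are 5 mm thick. One divider across the middle (x 0), as high as the walls, makes two places centred at x -49 and +49 mm, y 0. Origin: centre of its underside on the bench, z up.
- can1_mid (a point): Sealed plain metal canister, 52 mm in diameter, 64 mm tall, upright on the bench; this point is its centre, z along its axis. Three to five are present (absent: None): two or three full ones of 540 to 660 g, one or two spent ones of 180 to 220 g; they look alike and only lifting tells.
- can2_mid (a point): Sealed plain metal canister, 52 mm in diameter, 64 mm tall, upright on the bench; this point is its centre, z along its axis. Three to five are present (absent: None): two or three full ones of 540 to 660 g, one or two spent ones of 180 to 220 g; they look alike and only lifting tells.
- can3_mid (a point): Sealed plain metal canister, 52 mm in diameter, 64 mm tall, upright on the bench; this point is its centre, z along its axis. Three to five are present (absent: None): two or three full ones of 540 to 660 g, one or two spent ones of 180 to 220 g; they look alike and only lifting tells.
- can4_mid (a point): Sealed plain metal canister, 52 mm in diameter, 64 mm tall, upright on the bench; this point is its centre, z along its axis. Three to five are present (absent: None): two or three full ones of 540 to 660 g, one or two spent ones of 180 to 220 g; they look alike and only lifting tells.
- can5_mid (a point): Sealed plain metal canister, 52 mm in diameter, 64 mm tall, upright on the bench; this point is its centre, z along its axis. Three to five are present (absent: None): two or three full ones of 540 to 660 g, one or two spent ones of 180 to 220 g; they look alike and only lifting tells.
- can6_mid (a point): Sealed plain metal canister, 52 mm in diameter, 64 mm tall, upright on the bench; this point is its centre, z along its axis. Three to five are present (absent: None): two or three full ones of 540 to 660 g, one or two spent ones of 180 to 220 g; they look alike and only lifting tells.
- solvent: Bystander: glass bottle, 86 mm in diameter, 180 mm tall, on the bench left of the bay; origin at the centre of its underside.
- beaker: Bystander: glass beaker, 70 mm in diameter, 90 mm tall, on the bench left of the bay; origin at the centre of its underside.
- keypad: Bystander: hand-held keypad, 110 x 150 x 24 mm, lying on the bench beyond the canisters; origin at the centre of its underside.
There are look-alikes about, which are no part of the job. Leave any green, orange or turquoise look-alike of the part that bears can4_mid alone.

How it is judged:
By the outcome, as a careful person would: the job done as asked, in the order asked, and still so for the second after the job is handed in, with the robot touching nothing.
Of can1, can4, can6 only 2 to 3 are there at a start; the rules pass over those that are not, and their reading is None.
Of can2, can3, can5 only 1 to 2 are there at a start; the rules pass over those that are not, and their reading is None.
At some moment in a run one of can1, can2, can3, can4, can5, can6 may be knocked a few centimetres aside while the robot is not near it.
It also fails if it takes over 210 s, if anything falls off the work surface, if the arm or the gripper's body presses on something with over 40 N, if the wrist force passes 120 N, or if a joint passes its speed limit or range.

## Working session

There is one attempt and no reset: what is moved stays moved. The work goes in short steps, each a Python script; the robot and the scene stay as the last script left them, time stands still between calls to the robot, and variables do not carry over. Pictures are saved under pics/ and viewed, at most 14 in all, crops included, and the job is handed in when it is done.

```bash
mkdir -p pics; ls; python3 - <<'E'
from rig import robot
import cv2
for n in ("scene","side","wrist"):
    im=robot.grab_frame(n); cv2.imwrite(f"pics/{n}0.png",im[:,:,::-1])
    c=robot.camera_info(n); print(n,{k:(v if isinstance(v,(int,float)) else [round(float(x),4) for x in v]) for k,v in c.items()})
s=robot.get_state(); print(s)
a=[cv2.imread(f"pics/{n}0.png") for n in("scene","side")]
cv2.imwrite("pics/s0.png",cv2.resize(a[0],(800,600),interpolation=cv2.INTER_CUBIC))
cv2.imwrite("pics/d0.png",cv2.resize(a[1],(800,600),interpolation=cv2.INTER_CUBIC))
E
```

```text
pics
scene {'fx': 427.38260902637643, 'fy': 427.38260902637643, 'cx': 253.75157657665824, 'cy': 194.79896061124776, 'dist': [-0.0596, 0.0, 0.0, 0.0, 0.0], 'rvec': [1.8553, 1.743, -0.652], 'tvec': [-0.0993, -0.3845, 1.6879]}
side {'fx': 459.01292390916257, 'fy': 459.01292390916257, 'cx': 255.23872248257138, 'cy': 191.55089188153576, 'dist': [-0.0638, 0.0, 0.0, 0.0, 0.0], 'rvec': [2.3812, -0.2074, 0.0961], 'tvec': [-0.586, 0.1784, 1.2235]}
wrist {'fx': 318.6434069359032, 'fy': 318.6434069359032, 'cx': 257.78155333804455, 'cy': 192.69063032786642, 'dist': [-0.0549, 0.0, 0.0, 0.0, 0.0], 'rvec': [-2.4776, -1.5715, -0.1862], 'tvec': [-0.6245, -0.0256, 0.3899]}
{'time': 0.15, 'qpos': array([-1.17151935,  0.41781902, -0.01028778,  1.61399624,  0.00470131,
        1.11071591, -0.0529671 ]), 'joint_vel': array([ 1.92835414e-03, -1.32449352e-03, -1.10747659e-04, -1.64161625e-03,
       -1.83118717e-04,  8.67688001e-05, -1.27370616e-03]), 'effort': array([ 1.41301305e-03, -8.51525116e+01,  6.39029033e-01, -4.26131451e+01,
       -4.88278549e-02,  1.72192091e-02,  4.52161999e-05]), 'ee_pos': array([0.26655578, 0.5650219 , 0.22399687]), 'tool_rot': array([[-9.04432001e-01,  4.26617695e-01, -3.12365471e-04],
       [ 4.26617801e-01,  9.04431596e-01, -8.60316770e-04],
       [-8.45131565e-05, -9.11358688e-04, -9.99999581e-01]]), 'force': array([ 0.15412025, -0.3865453 ,  0.68928743]), 'moment': array([0.05148755, 0.01214242, 0.03888653]), 'grasp_force': 0.0, 'opening': 0.09363420932003956}
```

View pics/s0.png

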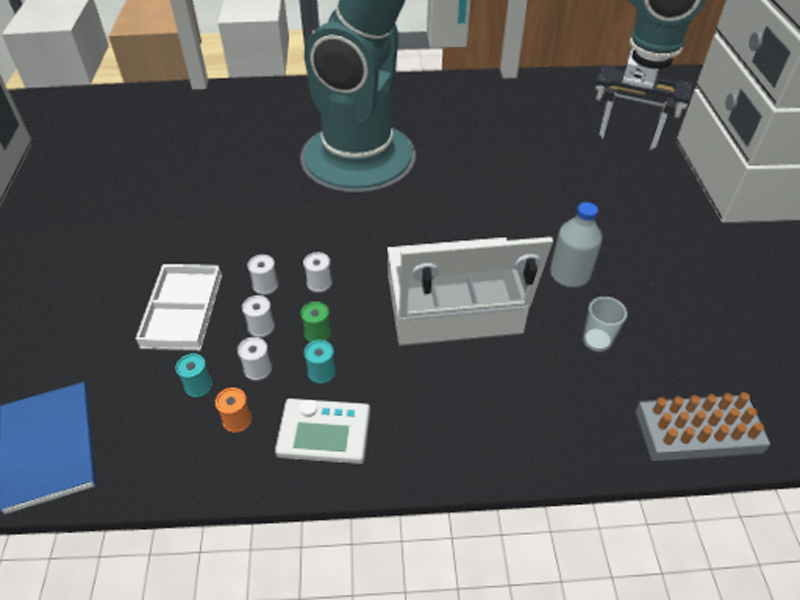

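View pics/d0.png

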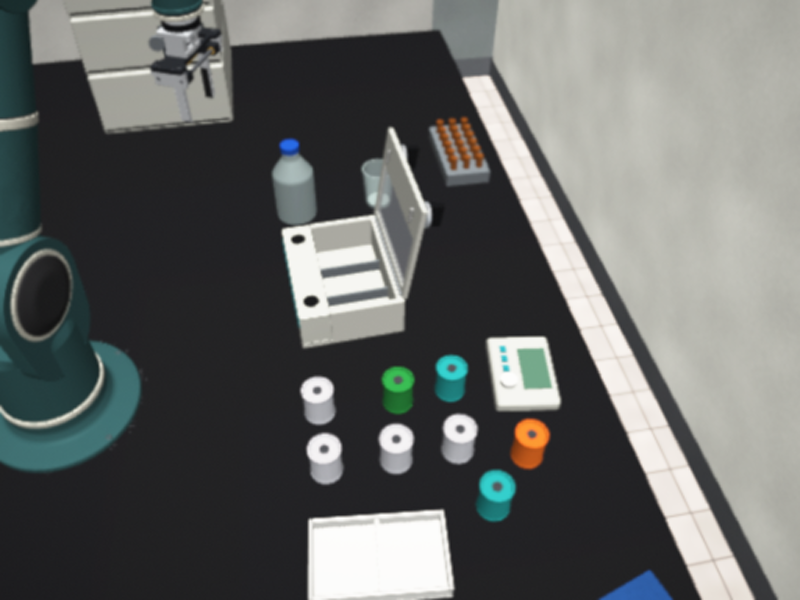

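Both views show four plain metal canisters, side-view tops at (317,386), (324,443), (396,438) and (460,424). The coloured look-alikes are green (398,380), teal (451,367) and (497,486), and orange (532,434), and these stay put. The white tray is at the bottom of the side view. The bay's fastener holes are at (298,239) and (311,300).

```bash
cat > h.py <<'E'
from rig import robot
import numpy as np, cv2
def ray(n,px,z,cam=None):
    c=cam or robot.camera_info(n); K=np.array([[c['fx'],0,c['cx']],[0,c['fy'],c['cy']],[0,0,1]])
    p=cv2.undistortPoints(np.array([[px]],float),K,np.array(c['dist'],float))[0,0]
    R=cv2.Rodrigues(np.array(c['rvec'],float))[0]; t=np.array(c['tvec'],float).ravel()
    o=-R.T@t; d=R.T@np.array([p[0],p[1],1]); return o+d*(z-o[2])/d[2]
def R(a):  # tool down, closing line (y) at angle a from world x
    y=np.array([np.cos(a),np.sin(a),0]); z=np.array([0,0,-1.]); return np.column_stack([np.cross(y,z),y,z])
def snap(n,name,box=None,k=2):
    im=robot.grab_frame(n)
    if box: im=im[box[1]:box[3],box[0]:box[2]]
    cv2.imwrite('pics/'+name,cv2.resize(im,None,fx=k,fy=k,interpolation=cv2.INTER_CUBIC)[:,:,::-1])
E
python3 - <<'E'
from h import *
s=1.5625
np.set_printoptions(precision=4,suppress=True)
def q(l,n,pts,z):
    for p in pts: print(l,n,p,ray(n,(p[0]/s,p[1]/s),z)[:2])
q('can','side',[(317,386),(324,443),(396,438),(460,424)],.064)
q('can','scene',[(317,259),(261,262),(257,303),(254,345)],.064)
q('col','side',[(398,380),(451,367),(532,434),(497,486)],.064)
q('tray','side',[(309,517),(444,512),(452,597)],.03)
q('tray','scene',[(163,266),(219,266),(201,347),(138,346)],.03)
q('hole','side',[(298,239),(311,300)],.08)
q('corner','side',[(283,229),(300,320)],.08)
q('corner0','side',[(304,345),(404,331)],.0)
q('corner0','scene',[(400,343),(525,332)],.0)
q('keypad','side',[(488,339),(547,338),(559,408),(496,410)],.024)
q('bottle','scene',[(573,284)],0); q('beaker','scene',[(598,348)],0)
E
```

```text
can side (317, 386) [ 0.4428 -0.0861]
can side (324, 443) [ 0.4424 -0.196 ]
can side (396, 438) [ 0.5534 -0.2059]
can side (460, 424) [ 0.6573 -0.1979]
can scene (317, 259) [ 0.438  -0.0886]
can scene (261, 262) [ 0.4392 -0.2016]
can scene (257, 303) [ 0.5491 -0.2014]
can scene (254, 345) [ 0.6504 -0.1993]
col side (398, 380) [ 0.5761 -0.0964]
col side (451, 367) [ 0.6688 -0.0848]
col side (532, 434) [ 0.7641 -0.2356]
col side (497, 486) [ 0.686  -0.3132]
tray side (309, 517) [ 0.4066 -0.2976]
tray side (444, 512) [ 0.6053 -0.3238]
tray side (452, 597) [ 0.5886 -0.4498]
tray scene (163, 266) [ 0.4032 -0.4144]
tray scene (219, 266) [ 0.4111 -0.2963]
tray scene (201, 347) [ 0.6225 -0.3065]
tray scene (138, 346) [ 0.6129 -0.4268]
hole side (298, 239) [0.4416 0.2606]
hole side (311, 300) [0.4513 0.0935]
corner side (283, 229) [0.4147 0.2951]
corner side (300, 320) [0.4278 0.0489]
corner0 side (304, 345) [0.4287 0.0583]
corner0 side (404, 331) [0.6163 0.0608]
corner0 scene (400, 343) [0.6131 0.0684]
corner0 scene (525, 332) [0.6016 0.3149]
keypad side (488, 339) [ 0.759 -0.004]
keypad side (547, 338) [ 0.8661 -0.02  ]
keypad side (559, 408) [ 0.8378 -0.1709]
keypad side (496, 410) [ 0.7321 -0.1563]
bottle scene (573, 284) [0.4811 0.4396]
beaker scene (598, 348) [0.6498 0.4488]
```

```bash
python3 - <<'E'
import cv2
a=cv2.imread('pics/side0.png')[60:230,150:320]; b=cv2.imread('pics/side0.png')[200:384,170:370]
cv2.imwrite('pics/bay0.png',cv2.resize(a,None,fx=3.5,fy=3.5,interpolation=cv2.INTER_CUBIC))
cv2.imwrite('pics/cans0.png',cv2.resize(b,None,fx=3.2,fy=3.2,interpolation=cv2.INTER_CUBIC))
E
```

```text
(no output)
```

View pics/bay0.png

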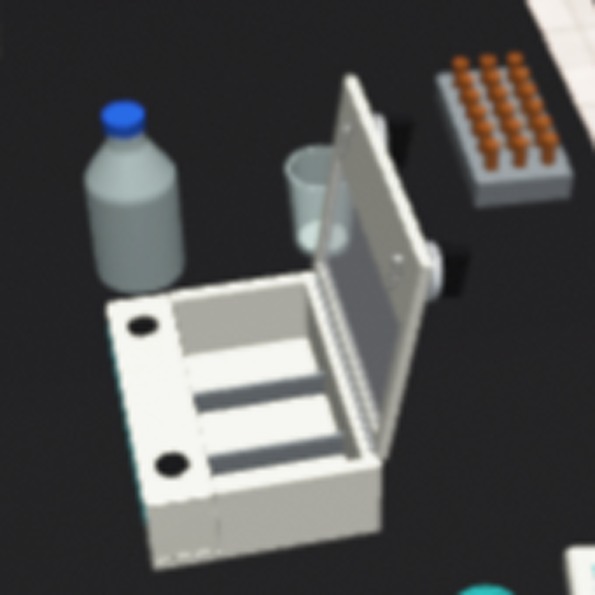

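View pics/cans0.png

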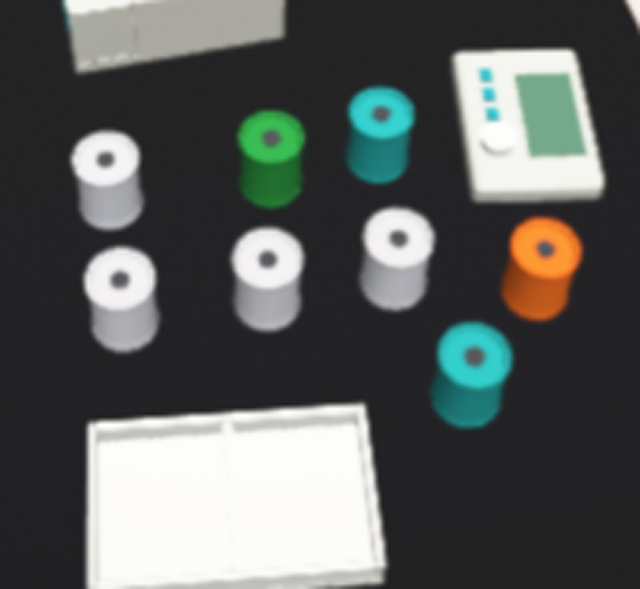

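```bash
python3 - <<'E'
from h import *
import pickle
robot.move_ptp([.47,.18,.42],R(np.pi/2)); 
cb=robot.camera_info('wrist'); snap('wrist','wb.png',k=1.5625)
robot.move_ptp([.50,-.25,.42],R(np.pi/2)); 
ct=robot.camera_info('wrist'); snap('wrist','wt.png',k=1.5625)
pickle.dump((cb,ct),open('cams.pkl','wb'))
s=robot.get_state(); print(s['time'],s['qpos'],s['force'])
E
```

```text
3.575 [-0.16954899  0.21232436  0.70236691  1.5093658  -0.13749296  1.47033916
  2.10820821] [-0.23301379  0.42455361 -0.74727344]
```

View pics/wb.png

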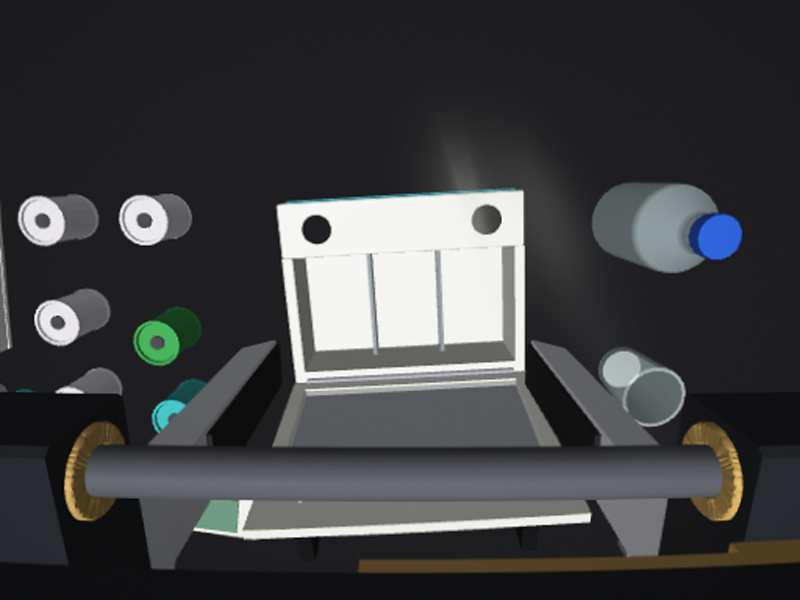

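View pics/wt.png

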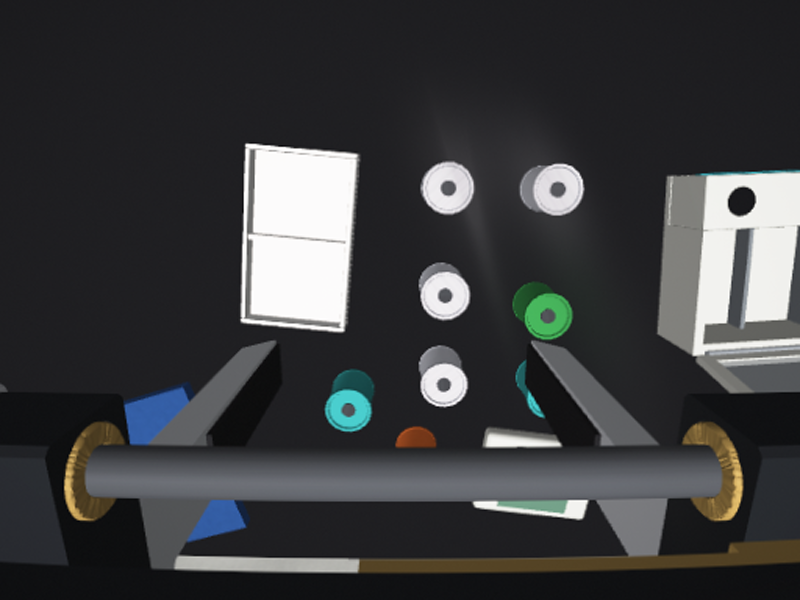

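The wrist view of the bay shows the holes at (316,229) and (486,219), the well corners, and the divider tops. The tray view shows tray corners at (246,144), (359,155), (346,331) and (242,322), and can tops at (448,188), (557,189), (445,295) and (444,384).

```bash
python3 - <<'E'
from h import *
import pickle
cb,ct=pickle.load(open('cams.pkl','rb')); s=1.5625
np.set_printoptions(precision=4,suppress=True)
def q(l,c,pts,z):
    o=[ray('',(p[0]/s,p[1]/s),z,c)[:2] for p in pts]; print(l,*o,'mean',np.mean(o,0)); return o
q('holes b',cb,[(486,219),(316,229)],.08)
q('hole t',ct,[(741,201)],.08)
q('bay front corners',cb,[(523,191),(277,206)],.08)
q('well front',cb,[(518,247),(284,259)],.08)
q('bay rear corners',cb,[(524,369),(297,381)],.08)
q('div tops near front',cb,[(436,251),(371,255)],.035)
q('tray',ct,[(246,144),(359,155),(346,331),(242,322)],.03)
q('cans',ct,[(448,188),(557,189),(445,295),(444,384)],.064)
c=ct; Rm=cv2.Rodrigues(np.array(c['rvec'],float))[0]; print('cam', -Rm.T@np.array(c['tvec']).ravel())
E
```

```text
holes b [0.4392 0.2632] [0.4493 0.0935] mean [0.4442 0.1784]
hole t [0.4494 0.0936] mean [0.4494 0.0936]
bay front corners [0.4116 0.2988] [0.4265 0.0555] mean [0.419  0.1772]
well front [0.467  0.2967] [0.4796 0.0598] mean [0.4733 0.1782]
bay rear corners [0.5981 0.3105] [0.6122 0.0665] mean [0.6052 0.1885]
div tops near front [0.4776 0.2169] [0.4821 0.1454] mean [0.4798 0.1811]
tray [ 0.3945 -0.4165] [ 0.4064 -0.2959] [ 0.6022 -0.3144] [ 0.5918 -0.4346] mean [ 0.4987 -0.3653]
cans [ 0.4403 -0.2033] [ 0.4405 -0.092 ] [ 0.5516 -0.204 ] [ 0.6532 -0.2028] mean [ 0.5214 -0.1756]
cam [ 0.4333 -0.2492  0.5799]
```

```bash
cat >> h.py <<'E'
YAW=.0594; C=np.array([.5121,.1824]); ex=np.array([np.cos(YAW),np.sin(YAW)]); ey=np.array([-ex[1],ex[0]])
TY=-.092; T=np.array([.4987,-.3653]); tx=np.array([np.cos(TY),np.sin(TY)])
bay=lambda x,y: C+x*ex+y*ey
def P(p,z): return [p[0],p[1],z]
def look(go=True):
    if go: robot.move_ptp([.50,-.25,.42],R(np.pi/2))
    c=robot.camera_info('wrist'); im=robot.grab_frame('wrist')
    m=((im.min(2)>170)&(im.max(2).astype(int)-im.min(2)<30)).astype('uint8')
    n,l,st,ce=cv2.connectedComponentsWithStats(m); out=[]
    for i in range(1,n):
        if 350<st[i,4]<1500 and abs(st[i,2]-st[i,3])<10:
            p=ray('',ce[i],.064,c)[:2]
            if .35<p[0]<.75 and -.27<p[1]<.03: out.append((p.round(4).tolist(),int(st[i,4])))
    return out
def best(p,z,a):
    q=[(abs(j[6]),b) for b in (a,a+np.pi) for j in [robot.ik(P(p,z),R(b))] if j is not None]; return min(q)[1]
def pick(p):
    robot.gripper_to(.094) if robot.get_state()['opening']<.09 else 0
    robot.move_ptp(P(p,.15),R(np.pi/2)); f0=robot.get_state()['force']
    robot.move_linear(P(p,.048),.12); robot.gripper_to(.04)
    robot.move_linear(P(p,.2),.15); robot.pause(.3)
    s=robot.get_state(); print('t',s['time'],'df',(s['force']-f0).round(2),'open',s['opening'],'grip',s['grasp_force'])
    return f0[2]-s['force'][2]
def place(p,a,zf,rel):
    robot.move_ptp(P(p,.2),R(a)); robot.move_linear(P(p,zf+.058),.15)
    hit=robot.move_linear(P(p,zf+.046),.02,threshold=3); print('hit',hit,robot.get_state()['ee_pos'].round(4))
    robot.gripper_to(rel); robot.move_linear(P(p,.2),.15); print('t',robot.get_state()['time'])
E
python3 - <<'E'
from h import *
print(look(False))
w=pick([.4405,-.092]); print('weight',w)
E
```

```text
[([0.4396, -0.204], 760), ([0.4401, -0.0914], 739), ([0.5515, -0.2047], 658), ([0.6535, -0.2038], 565)]
t 8.025 df [-1.15 -0.32 -6.7 ] open 0.051822468356053565 grip 29.99868929386139
weight 6.701363287191149
```

The first can reads 6.7 N, so it is full. It goes in the right compartment.

```bash
python3 - <<'E'
from h import *
place(bay(.035,-.068),np.pi/2+YAW,.010,.058)
l=look(); print(l)
E
```

```text
hit True [0.551  0.1167 0.0579]
t 11.95
[([0.4396, -0.2039], 763), ([0.5516, -0.2047], 659), ([0.6378, -0.1848], 484)]
```

View picture.

```bash
python3 - <<'E'
from h import *
snap('wrist','wt2.png',k=1.5625)
E
```

```text
(no output)
```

View pics/wt2.png

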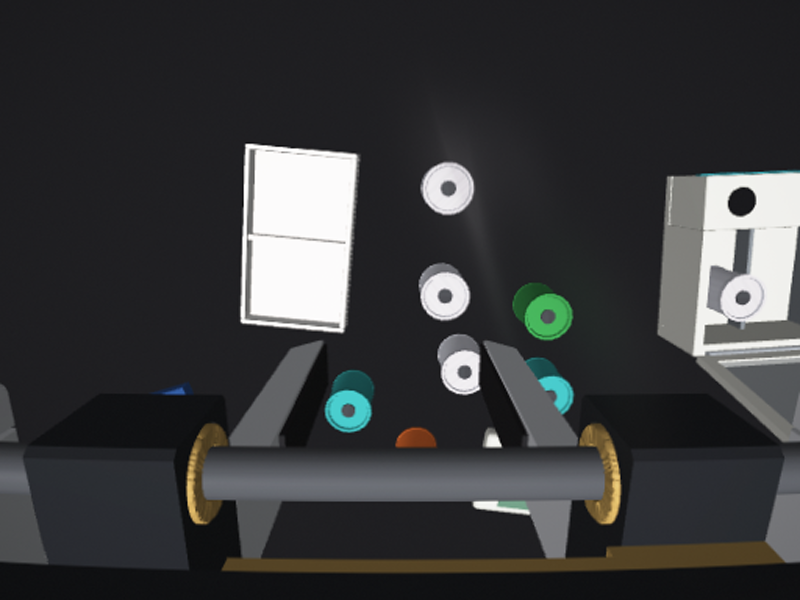

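The placed can stands upright in the right compartment. The third can was nudged to (464,372), so I'll look again before picking it. Next is the can at (0.440,-0.204).

```bash
python3 - <<'E'
from h import *
w=pick([.4400,-.2037]); print('weight',w)
if w>4.3: place(bay(.035,.068),np.pi/2+YAW,.010,.058)
else: place(T-.049*tx,np.pi/2+TY,.005,.075)
robot.gripper_to(.094); print(look())
E
```

```text
t 18.6333 df [ 0.07  0.31 -6.03] open 0.051717395203458666 grip 29.998862743377686
weight 6.028112114732888
hit True [0.5429 0.2525 0.0579]
t 23.3333
[([0.5515, -0.2047], 660), ([0.6378, -0.1813], 576)]
```

Next is the can at (0.5515,-0.2047). If it is full it goes in the middle, otherwise in the tray.

```bash
python3 - <<'E'
from h import *
w=pick([.5515,-.2043]); print('weight',w)
if w>4.3: place(bay(-.008,0),np.pi/2+YAW,.010,.058)
else: place(T-.049*tx,np.pi/2+TY,.005,.075)
robot.gripper_to(.094); print(look())
snap('wrist','wt3.png',k=1.5625)
E
```

```text
t 30.3583 df [-0.56 -1.43 -2.04] open 0.05158415573043696 grip 29.999624490737915
weight 2.035057138067982
hit True [ 0.45   -0.3607  0.0528]
t 34.4083
[([0.6379, -0.1812], 575)]
```

View pics/wt3.png

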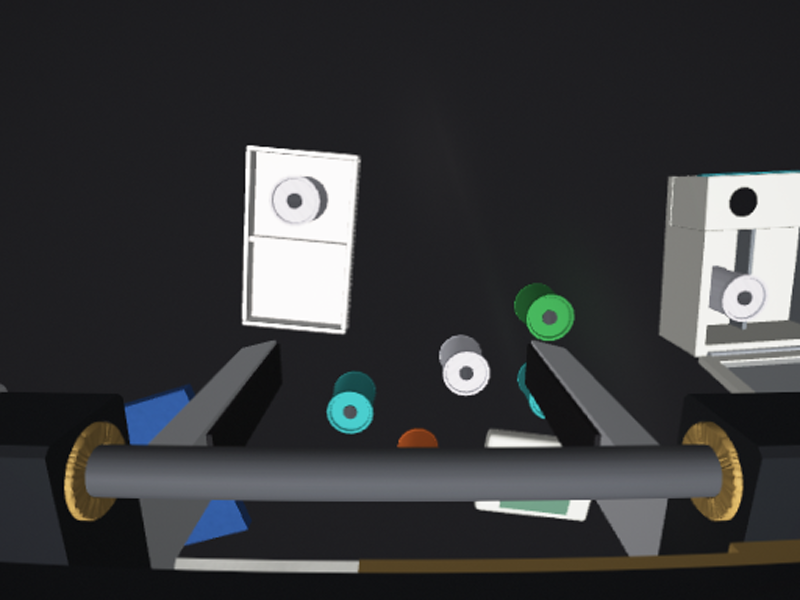

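The spent can stands upright in tray place 1. The last can is at (466,373), which is (0.638,-0.181), with enough finger clearance to the teal can.

```bash
python3 - <<'E'
from h import *
w=pick([.638,-.181]); print('weight',w)
if w>4.3: place(bay(-.008,0),np.pi/2+YAW,.010,.058)
else: place(T+.049*tx,np.pi/2+TY,.005,.075)
robot.move_ptp([.44,.18,.42],R(np.pi/2)); c=robot.camera_info('wrist')
snap('wrist','wb2.png',k=1.5625); print(c['rvec'],c['tvec'],robot.get_state()['time'])
snap('side','side2.png',(150,60,330,230),3.5)
for a in (np.pi/2,-np.pi/2,0,np.pi):
    for n,p in (('L',bay(-.068,.085)),('R',bay(-.068,-.085))):
        j=robot.ik(P(p,.13),R(a+YAW)); print(n,a,None if j is None else np.round(j,2))
E
```

```text
t 40.3917 df [-0.47 -0.86 -7.69] open 0.0517958244565251 grip 29.99874472618103
weight 7.693834420417495
hit True [0.5041 0.1821 0.0578]
t 44.8333
[-2.09482376 -2.09673367 -0.24742581] [-0.17906436 -0.49794638  0.47572912] 45.8
L 1.5707963267948966 [-1.12  0.39  0.63  2.   -0.31  0.85  1.31]
R 1.5707963267948966 [-1.    0.35  0.86  2.12 -0.36  0.82  1.71]
L -1.5707963267948966 [-1.26  0.45  0.82  2.   -0.43  0.87 -1.72]
R -1.5707963267948966 [-1.01  0.35  0.87  2.12 -0.36  0.82 -1.43]
L 0 [-1.15  0.4   0.67  2.   -0.33  0.85 -0.24]
R 0 [-0.95  0.33  0.79  2.12 -0.32  0.81  0.1 ]
L 3.141592653589793 [-0.14  0.39 -0.55  1.96  0.26  0.86  2.37]
R 3.141592653589793 [ 0.36  0.33 -0.73  2.08  0.29  0.83  2.66]
```

View pics/wb2.png

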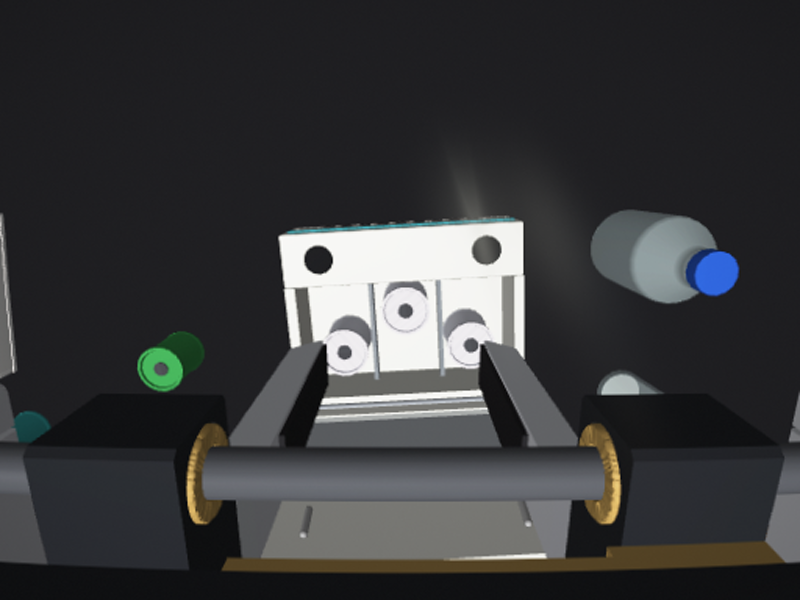

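View pics/side2.png

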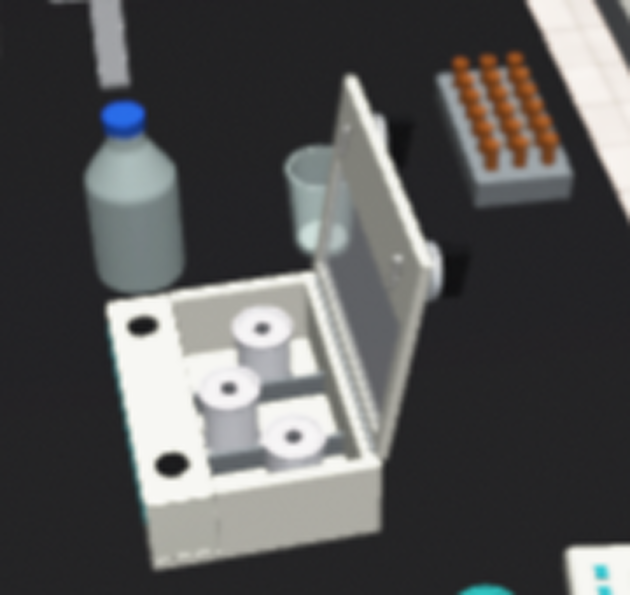

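All three full cans stand upright in their compartments, at (405,310), (345,352) and (470,345). Next I shut the lid by pushing its outer face along an arc.

```bash
python3 - <<'E'
from h import *
Rg=R(np.pi/2+YAW)
robot.gripper_to(0.0)
robot.move_ptp(P(bay(.165,0),.42),Rg); robot.move_linear(P(bay(.165,0),.275),.2)
rho=.172
for th in np.arange(1.65,-.01,-.15):
    x=.095-rho*np.cos(th)+.004*np.sin(th)+.008; z=.084+rho*np.sin(th)+.004*np.cos(th)+.019
    h=robot.move_linear(P(bay(x,0),z),.1,threshold=30)
    s=robot.get_state(); print(round(th,2),h,s['force'].round(1),s['ee_pos'].round(3))
    if h: break
else:
    h=robot.move_linear(P(bay(x,0),.088+.019-.004),.02,threshold=20); s=robot.get_state(); print('end',h,s['force'].round(1),s['ee_pos'].round(4),s['time'])
    robot.move_linear(P(bay(x,0),.25),.2)
snap('side','side3.png',(150,60,330,230),3.5)
E
```

```text
1.65 False [ 0.4  0.4 -0.8] [0.633 0.19  0.275]
1.5 False [ 0.3  0.7 -0.1] [0.607 0.188 0.275]
1.35 False [ 1.3 -0.1  0.2] [0.581 0.187 0.272]
1.2 False [ 0.9 -0.1  0. ] [0.557 0.185 0.265]
1.05 False [0.4 0.1 0.3] [0.533 0.184 0.254]
0.9 False [ 0.1 -0.  -0.3] [0.512 0.183 0.241]
0.75 False [0.4 1.1 0.9] [0.492 0.181 0.224]
0.6 False [ 0.6 -0.4  0.6] [0.476 0.18  0.204]
0.45 False [-0.2 -0.1  0.8] [0.462 0.179 0.182]
0.3 False [-0.4  0.1  0.5] [0.452 0.179 0.158]
0.15 False [ 0.3  0.4 -0.2] [0.446 0.178 0.133]
0.0 True [-9.4 -1.3 31.8] [0.444 0.179 0.107]
```

View pics/side3.png

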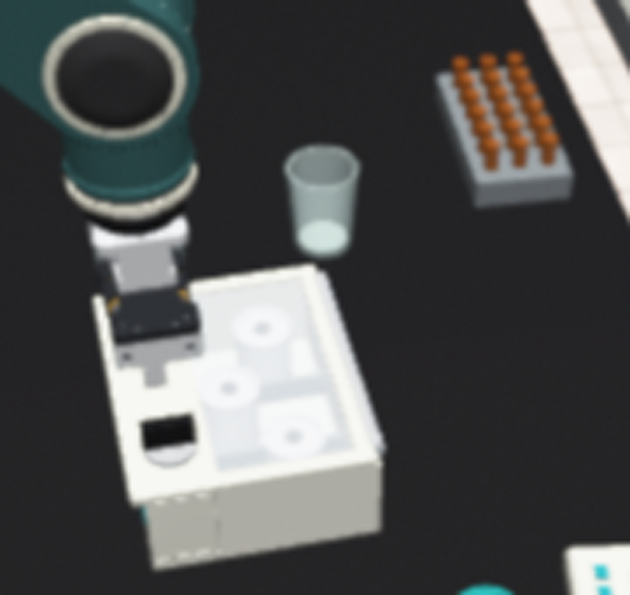

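The lid is shut: it stopped against the housing at 31 N, with the tip at 0.088. Now the right fastener (wing at about (168,430) in the crop).

```bash
cat >> h.py <<'E'
def rep(l):
    s=robot.get_state(); print(l,'t',round(s['time'],1),'F',s['force'].round(1),'M',s['moment'].round(2),'p',s['ee_pos'].round(4),'op',round(s['opening'],4),'g',round(s['grasp_force'],1))
def fasten(sy):
    p=bay(-.068,sy*.085); a=np.pi/2+YAW
    robot.move_linear(P(p,.25),.2) if 0 else robot.move_ptp(P(p,.2),R(a))
    robot.gripper_to(.035); robot.move_linear(P(p,.14),.15)
    print(robot.move_linear(P(p,.1245),.03,threshold=4)); rep('down')
    robot.gripper_to(0.0); rep('grip')
    print(robot.move_linear(P(p,.1135),.02,threshold=22)); rep('press'); z=robot.get_state()['ee_pos'][2]
    for d in np.linspace(0,1.6,9)[1:]:
        robot.move_linear(P(p,z-.0003),.05,frame=R(a-d)); rep(round(d,2))
        if np.abs(robot.get_state()['moment']).max()>6: print('STOP'); return
E
python3 - <<'E'
from h import *
robot.move_linear(list(robot.get_state()['ee_pos'][:2])+[.2],.2)
fasten(-1)
E
```

```text
False
down t 56.7 F [-0.1 -0.2  0.6] M [ 0.08 -0.   -0.06] p [0.4493 0.0934 0.1245] op 0.035 g 0.0
grip t 57.2 F [-0.7  1.6  2.1] M [ 0.47  0.08 -0.03] p [0.4493 0.0937 0.1246] op 0.0119 g 30.0
True
press t 57.8 F [-4.4  0.6 16.6] M [ 0.16  1.26 -0.05] p [0.4494 0.0937 0.1137] op 0.0122 g 30.0
0.2 t 58.1 F [-6.   2.2 20.8] M [ 0.42  1.51 -0.01] p [0.4495 0.0936 0.1137] op 0.0117 g 30.0
0.4 t 58.5 F [-6.2  1.3 19.7] M [ 0.27  1.59 -0.07] p [0.4494 0.0935 0.1137] op 0.0118 g 30.0
0.6 t 58.8 F [-7.   1.1 20.9] M [ 0.2   1.69 -0.02] p [0.4494 0.0934 0.1136] op 0.0119 g 30.0
0.8 t 59.2 F [-7.   0.2 22.1] M [ 0.04  1.86 -0.01] p [0.4493 0.0933 0.1137] op 0.0117 g 30.0
1.0 t 59.5 F [-7.8  0.6 21.9] M [-0.01  1.97 -0.07] p [0.4493 0.0932 0.1137] op 0.0118 g 30.0
1.2 t 59.9 F [-9.2  0.1 22. ] M [-0.1   2.15 -0.05] p [0.4491 0.0932 0.1136] op 0.012 g 30.0
1.4 t 60.2 F [-8.2 -0.5 22.9] M [-0.11  2.38 -0.07] p [0.4491 0.0931 0.1136] op 0.0119 g 30.0
1.6 t 60.6 F [-9.6  0.4 23.8] M [-0.09  2.54  0.01] p [0.4489 0.0931 0.1136] op 0.0115 g 30.0
```

The right wing has turned 1.6 rad under pressure. I'll release it and repeat on the left.

```bash
python3 - <<'E'
from h import *
def rel():
    robot.gripper_to(.03); p=robot.get_state()['ee_pos']; robot.move_linear([p[0],p[1],.2],.12); rep('rel')
rel(); fasten(1); rel()
robot.move_ptp([.40,.18,.36],R(np.pi/2+YAW))
snap('wrist','wf.png',k=1.5625); snap('side','sf.png',k=1.5625)
print(robot.get_state()['time'])
E
```

```text
rel t 62.0 F [0.3 0.9 0.2] M [-0.04  0.07 -0.04] p [0.4497 0.0932 0.1993] op 0.0302 g 0.0
False
down t 64.6 F [ 0.5  0.1 -0.6] M [ 0.02 -0.03  0.04] p [0.4392 0.2631 0.1245] op 0.0348 g 0.0
grip t 65.1 F [-0.5  1.8  0.6] M [0.5  0.04 0.  ] p [0.4392 0.2634 0.1246] op 0.0115 g 30.0
True
press t 65.7 F [-3.2 -0.9 13.2] M [-0.23  0.86 -0.06] p [0.4393 0.2635 0.1139] op 0.0115 g 30.0
0.2 t 66.1 F [-3.7  0.4 14.5] M [ 0.1   1.01 -0.02] p [0.4393 0.2634 0.1138] op 0.0123 g 30.0
0.4 t 66.4 F [-4.4 -0.1 14.5] M [-0.07  1.08  0.01] p [0.4393 0.2633 0.1138] op 0.0116 g 30.0
0.6 t 66.8 F [-5.3  0.1 16.4] M [-0.14  1.2  -0.02] p [0.4392 0.2633 0.1138] op 0.0121 g 30.0
0.8 t 67.1 F [-5.  -1.1 16.2] M [-0.14  1.29 -0.06] p [0.4392 0.2632 0.1138] op 0.0118 g 30.0
1.0 t 67.5 F [-6.4 -0.5 16.8] M [-0.26  1.55 -0.03] p [0.4392 0.2632 0.1138] op 0.0117 g 30.0
1.2 t 67.8 F [-5.4 -1.5 16.3] M [-0.3   1.63 -0.05] p [0.4391 0.2631 0.1138] op 0.0119 g 30.0
1.4 t 68.2 F [-7.2 -1.  17.8] M [-0.31  1.8  -0.01] p [0.439  0.2631 0.1137] op 0.0119 g 30.0
1.6 t 68.5 F [-6.9 -0.  18.1] M [-0.26  1.94 -0.02] p [0.439  0.2631 0.1137] op 0.0116 g 30.0
rel t 69.9 F [-0.8 -0.3  0.5] M [ 0.    0.04 -0.03] p [0.4396 0.263  0.1993] op 0.0297 g 0.0
71.0417
```

View pics/wf.png

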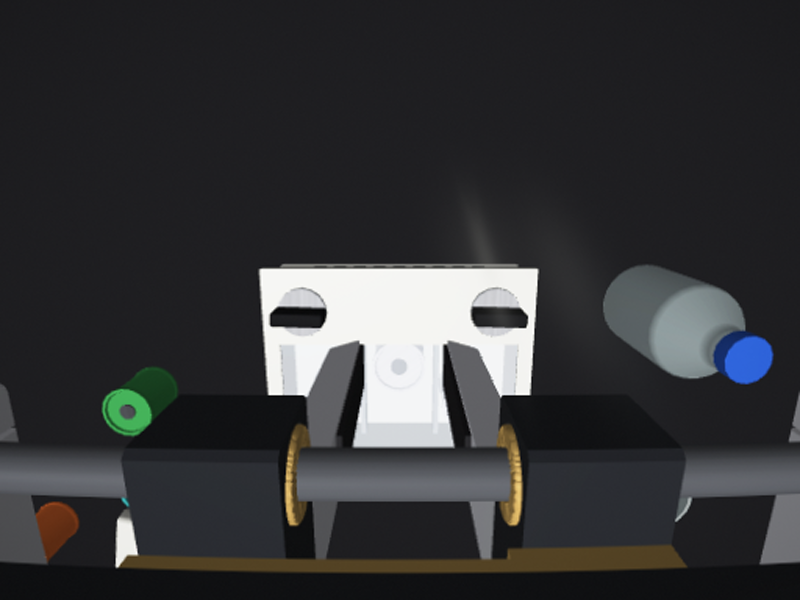

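View pics/sf.png

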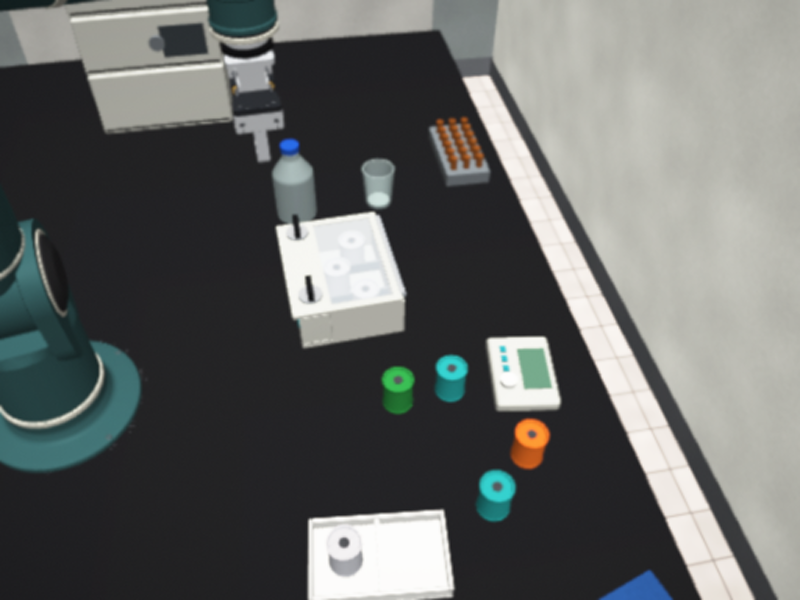

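Both wings stand crosswise (a quarter turn) at (299,317) and (499,317). The lid is shut over three upright cans, the spent can stands in the tray, and the bottle, beaker, keypad and coloured cans are where they were. I'm handing in.

```bash
python3 -c "
from rig import robot
print(robot.sign_off())"
```

```text
the job is handed in; nothing more can be done
None
```

Job handed in after about 71 s of robot time: three full canisters stand upright in the bay and the one spent canister in the tray; the lid is shut and both fasteners were pressed and turned a quarter turn clockwise, though I judged their catch only from the wings' final position in the pictures.

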